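Catch the soap bars in the dish and seat it in the swing-out tray

TASK

Refill the soap tray. Hold the empty soap dish squarely under the lip of the soap dispenser's chute and push the hanging blue paddle back with the dish, keeping it there until all three bars have slid off the chute into it. Then carry the dish over and set it down flat and square in the pocket of the grey swing-out tray, with all three bars still in it; keep the gripper off the soap and the paddle, and leave the other toiletries where they are.

Things in the scene. Friction and masses are not known exactly. Their poses are not given: they have to be found in the camera images.
- dish_handle (a point): Grasp point in the handle of the pale blue-green open plastic soap dish (120 g, loose, empty, on the counter). The handle is a level bar 14 mm wide (dish y), 24 mm tall, running 62 mm out from the rear wall along the dish's -x. This point: mid-height of the bar, 53 mm above the dish's underside, 33 mm behind the rear wall, 103 mm behind the bowl's centre. x points to the bowl, z up.
- dish_mid (a point): Centre of that dish's bowl, half-way up (33 mm above its underside). Bowl 140 mm long (x) by 110 mm wide (y) by 66 mm tall, walls and floor 4 mm, open on top. x points from the handle towards the front wall, whose outer face is 70 mm ahead of this point; z up.
- chute_lip (a point): Middle of the lower edge of the fixed dispenser's steel chute floor, 106 mm above the counter. +x points level from the lip back under the chute (bars slide off towards -x), y level across it, z up. The chute falls at 32 degrees, is 80 mm wide inside, and bars slide by themselves once the stop is lowered. It rises to 230 mm at the back.
- stop_lever (a joint): Angle of the dispenser's blue sprung stop lever, rad: 0 at rest (its tab stands 14 mm above the chute floor just ahead of the lip and holds the bars). Pushing its paddle along chute_lip's +x turns it up to the end stop at 0.75; above about 0.5 the tab is below the chute floor and the bars slide off over it. Takes 2 to 3 N at the dish's rim; springs back when let go.
- paddle (a point): Point on the front face of the stop lever's paddle (blue with a slick white pad, 72 mm wide), a plate hanging just ahead of the lip: at rest 62 mm above the counter and 8 mm ahead of the lip (its -x), reaching down to 20 mm above the counter. With the dish at counter level its front rim pushes the paddle: about 15 mm past first touch releases the bars, 20 mm gives about 0.6 rad, 25 mm the full 0.75.
- soap1: Lowest bar of soap (cream), 68 mm (y, across the chute) x 44 mm (x) x 24 mm (z), 60 g, origin at its centre. At the start it lies across the chute against the stop tab.
- soap2: Second bar of soap (pale green), same size, just above the first on the chute, origin at its centre.
- soap3: Third bar of soap (pink), same size, uppermost, origin at its centre.
- tray_seat (a point): Centre of the pocket floor of the grey swing-out tray, 45 mm above the counter. Pocket 144 mm (x) by 114 mm (y) at its floor; the 13 mm high rim leans out, so it is about 12 mm larger at the top. An arm at +x joins it to a chrome pillar (78 mm tall) 125 mm from this point; x points to the pillar, z up. The dish fits either way round; with its handle to -x, over the rim, it is clear of the pillar.
- soap_tray (a joint): Swing angle of the tray about its upright pillar, rad, -0.6 to 0.6; a stiff friction hinge (about 0.25 N m) that stays where it is left. It may stand at any angle.
- cup: Bystander: orange plastic cup, 74 mm across, 95 mm tall. Origin at the centre of its underside.
- lotion: Bystander: green plastic lotion bottle, 60 mm across, 115 mm tall. Origin at the centre of its underside.
- cream_jar: Bystander: small white cream jar with a blue lid, 64 mm across, 48 mm tall. Origin at the centre of its underside.
- mug: Bystander: blue ceramic mug, 76 mm across, 90 mm tall, handle at its +y side. Origin at the centre of its underside.
- comb: Bystander: black plastic comb lying flat, 160 x 34 x 6 mm, long along its x. Origin at the centre of its underside.
- bath_brush: Bystander: wooden bath brush lying on its bristles, 320 mm long along its x, head 60 mm wide and 36 mm tall at the +x end. Origin at the centre of its underside.
There are look-alikes about, which are no part of the job. Leave any red or turquoise look-alike of the soap3 alone.

How it is judged:
On the way:
1. all three bars have been caught in the dish (x of soap1 in the frame of dish_mid between -0.066 and 0.066 m and y of soap1 in the frame of dish_mid between -0.051 and 0.051 m and z of soap1 in the frame of dish_mid between -0.03 and 0.05 m and x of soap2 in the frame of dish_mid between -0.066 and 0.066 m and y of soap2 in the frame of dish_mid between -0.051 and 0.051 m and z of soap2 in the frame of dish_mid between -0.03 and 0.05 m and x of soap3 in the frame of dish_mid between -0.066 and 0.066 m and y of soap3 in the frame of dish_mid between -0.051 and 0.051 m and z of soap3 in the frame of dish_mid between -0.03 and 0.05 m), for 0.2 s.
At the end, for the whole second after the job is handed in: Dish released and still in the tray pocket: centre within 6 mm of the pocket centre each way, underside on the pocket floor (-4 to +3 mm), square to the tray within 0.07 rad (either way round), tilt under 0.04 rad; the centres of all three bars inside the bowl, at most 17 mm above its rim (all of step 1 and x of dish_mid in the frame of tray_seat between -0.006 and 0.006 m and y of dish_mid in the frame of tray_seat between -0.006 and 0.006 m and z of dish_mid in the frame of tray_seat between 0.029 and 0.036 m and angle between the x axis of dish_mid and the x axis of tray_seat, either way round below 0.07 rad and angle between dish_mid's own z axis and vertical below 0.04 rad and linear speed of dish below 0.02 m/s and contact force between the fingers and dish below 0.1 N); the robot touches nothing.
It fails at once if the gripper or arm touches a bar of soap (contact force between any of the fingers, the arm and soap1 above 0.5 N or contact force between any of the fingers, the arm and soap2 above 0.5 N or contact force between any of the fingers, the arm and soap3 above 0.5 N).
It fails at once if the gripper or arm presses the dispenser's stop lever (contact force between any of the fingers, the arm and stop_lever above 0.5 N).
It fails at once if another toiletry is moved by more than 30 mm (distance of any of cup, lotion, cream_jar, mug, comb, bath_brush from where it was at the start of the episode above 0.03 m).
It also fails if it takes over 72 s, if anything falls off the work surface, if the arm or the gripper's body presses on something with over 40 N, if the wrist force passes 120 N, or if a joint passes its speed limit or range.

ROBOT

A 6-joint arm with a two-finger parallel gripper is mounted at the origin on the work surface. World frame = base frame: x ahead of the robot, y to its left, z up, the work surface at z = 0. Lengths are in m, angles in rad, forces in N, time in s.
With the tool pointing down it reaches from about 0.2 to 0.875 m from the base axis. Payload 3.4 kg.
Tool frame: the origin (TCP) lies at the very end of the fingers, on their centre line; the grasp point (between the pads) lies 19 mm behind it; y points along the fingers, z is the direction in which the jaws open and shut, and the axes are right-handed (so a half turn about y gives the same grasp; the last joint's range is limited). The gripper opens to 94 mm and grips with 3 to 60 N. Pads are 16 mm wide; open, the fingers measure 119 mm over their backs; the gripper's body (75 mm by 177 mm) begins 78 mm behind the grasp point.
Start: joints at [1.095, 0.276, 1.505, -0, 1.361, -0.121], TCP at [0.2, 0.539, 0.205] pointing down, gripper open.
Joint ranges: [-2.89, 2.89], [-0.75, 2.08], [0.22, 2.7], [-1.18, 4.32], [0.11, 2.71], [-2.7, 2.7]. Speed limits (rad/s): [2.57, 2.57, 3.14, 3.14, 3.14, 3.14].

INTERFACE

Orientations are given as a unit quaternion [x, y, z, w].
In Python, from plant import r gives the robot as it stands.
- The arm moves only by the shell command python3 -m jog 'ROWS' [OPENING] [FORCE]. ROWS is JSON, a list of rows, each an object with "xyz": the shift along the world's x, y, z in cm, a list of three; "rot": the turn, a rotation vector about the world's x, y, z in degrees, a list of three. In form: [{"xyz": [x, y, z], "rot": [ax, ay, az]}, ...]. A call has 1 to 10 rows; each row shifts and turns the commanded pose from where the row before left it; what a row does not reach is not made up. A row lasts 1/12 s, in which the tool goes at most 41.7 mm and 7.16 degrees, less where a joint would pass 70% of its speed; a pose out of reach is approached as far as the arm can. A call is refused whole if a number of a shift passes 4.17 or a number of a turn 7.16, either way. A call with a gripper value outside its range is refused whole. OPENING is the closure in counts, from 0 (fully open) to 255 (shut), set as the call begins (- or left out, the last holds). The fingers move at their own pace and stop on an object; FORCE is the grip in N (left out, the last holds). Time passes only in rows, so rows that do not move let the fingers close. It gives the time, the measured TCP pose, the force and the opening at its end, in the units of the state.
- r.read_state(): the state, without advancing time (a new reading comes with each control period).
- r.capture(name): name is "scene" or "top" or "wrist"; returns the picture (480x640x3 uint8, red, green, blue); there is no depth.
- r.camera_info(name): a dict with "mtx" (3x3 intrinsics, pixels), "rvec" (rotation vector, rad) and "tvec" (3), from world to camera coordinates, as OpenCV has them; the wrist camera has in their place "mount" (4x4, takes a point from camera to tool coordinates, whose origin is the TCP and whose axes are the tool frame's). Camera axes: x right, y down, z forward; pixel columns grow to the right and rows downward; lengths in m; the calibration is good to about 2 mm. A picture is of the moment at which its call begins: read the wrist's pose just before it. camera_info takes no time and is no camera call.
- r.finish_job(): hands the job in, once; it reports no verdict.
Trained networks look in the newest picture that a camera, given by its name, has taken for a name from the list of things; names that differ only in an ending like _2 or _b are one class to them, and where a whole thing is asked for, a point or a joint stands for the part that bears it (a point fixed in the world has none). Each returns a list of dicts, best first, with "confidence" (0 to 1); they miss things now and then, are a little off and sometimes report something else, mostly with a low value. They report only what shows in the picture. A call takes as long as a camera call. They do not tell look-alikes from the thing itself.
- r.search_frame(camera, target): "extent" ([centre column, centre row, width, height] in pixels, round what is visible of it).
- r.trace(camera, target): "pixels" (480x640 bool, what is visible of it) and "extent" ([centre column, centre row, width, height] in pixels, round what is visible of it).
The state is a dict: "t": time; "joint_positions": joint angles; "joint_vel": joint speeds; "tau": joint torques, N m; "tcp_pos": TCP position; "tcp_rot": TCP orientation; "wrist_force": force on the tool from outside, world axes, zero at the start; "torque": the same for the moment, N m; "opening": opening from 0.0 (shut) to 1.0 (fully open).
Only numpy, scipy, OpenCV 4.12 (cv2) and the standard library are available. Lean on these libraries where they do the work, as an engineer would, in place of code of your own. Each camera call takes 0.05 s, during which the arm holds its last target. There are 200 camera calls.

## Working session

There is one attempt and no reset: what is moved stays moved. The work goes in short steps, Python scripts to look and compute and a shell command to move; the robot and the scene stay as the last step left them, time stands still between calls to the robot, and variables do not carry over. Pictures are saved under pics/ and viewed, about 8 in all and at most 12, crops included, and the job is handed in when it is done.

```bash
mkdir -p pics; ls
cat > h.py <<'E'
import numpy as np, cv2
from plant import r
from scipy.spatial.transform import Rotation as R
def cam(n):
    c=r.camera_info(n)
    if 'mount' in c:
        s=r.read_state(); T=np.eye(4); T[:3,:3]=R.from_quat(s['tcp_rot']).as_matrix(); T[:3,3]=s['tcp_pos']
        W=np.linalg.inv(T@np.array(c['mount']))
        return np.array(c['mtx']),W[:3,:3],W[:3,3]
    return np.array(c['mtx']),cv2.Rodrigues(np.array(c['rvec'],float))[0],np.array(c['tvec'],float).ravel()
def proj(n,P,C=None):
    K,Rm,t=C or cam(n); q=(np.atleast_2d(P)@Rm.T+t)@K.T; return q[:,:2]/q[:,2:]
def at_z(n,uv,z,C=None):
    K,Rm,t=C or cam(n); uv=np.atleast_2d(uv); d=np.c_[uv,np.ones(len(uv))]@np.linalg.inv(K).T@Rm; o=-Rm.T@t
    return o+d*((z-o[2])/d[:,2])[:,None]
def save(n,f):
    im=r.capture(n); cv2.imwrite('pics/'+f,im[:,:,::-1]); return im
E
python3 - <<'E'
from h import *
s=r.read_state(); print(s['t'],np.round(s['tcp_pos'],3),np.round(s['tcp_rot'],3))
a=save('scene','s0.png'); 
b=save('top','t0.png')
for n in('scene','top'):
    K,Rm,t=cam(n); print(n,np.round(-Rm.T@t,3),np.round(Rm[2],3),K[0,0])
    for k in('dish_handle','dish_mid','paddle','soap1','soap2','soap3','soap_tray','tray_seat'):
        try:
            L=r.search_frame(n,k); print(n,k,[(np.round(d['extent']).astype(int).tolist(),round(d['confidence'],2)) for d in L[:3]])
        except Exception as e: print(n,k,e)
E
```

```text
pics
0.0 [0.2   0.539 0.205] [ 0.697 -0.125  0.125 -0.695]
scene [1.546 0.149 1.285] [-0.656 -0.098 -0.749] 603.3191369539935
scene dish_handle [([336, 252, 73, 64], 0.97), ([402, 263, 19, 22], 0.74)]
scene dish_mid [([335, 249, 75, 65], 0.59)]
scene paddle []
scene soap1 [([413, 349, 20, 31], 0.95), ([503, 243, 25, 19], 0.79), ([438, 260, 21, 24], 0.62)]
scene soap2 [([413, 349, 20, 31], 0.95), ([503, 243, 25, 19], 0.79), ([438, 260, 21, 24], 0.62)]
scene soap3 [([413, 349, 20, 31], 0.95), ([503, 243, 25, 19], 0.79), ([438, 260, 21, 24], 0.62)]
scene soap_tray [([214, 252, 63, 71], 0.9)]
scene tray_seat [([214, 252, 66, 71], 0.59)]
top [ 0.387 -0.023  1.239] [ 0.121 -0.006 -0.993] 448.29044781461624
top dish_handle []
top dish_mid [([296, 249, 78, 68], 0.73)]
top paddle [([234, 217, 10, 22], 0.74), ([255, 298, 60, 12], 0.54)]
top soap1 [([216, 161, 26, 21], 0.96), ([225, 211, 20, 28], 0.86), ([129, 299, 31, 21], 0.8)]
top soap2 [([216, 161, 26, 21], 0.96), ([225, 211, 20, 28], 0.86), ([129, 299, 31, 21], 0.8)]
top soap3 [([216, 161, 26, 21], 0.96), ([225, 211, 20, 28], 0.86), ([129, 299, 31, 21], 0.8)]
top soap_tray [([416, 226, 55, 83], 0.85)]
top tray_seat [([417, 229, 53, 80], 0.83)]
```

Run:
```python
import cv2
a=cv2.imread('pics/t0.png'); c=a[120:340,100:480]; cv2.imwrite('pics/t0c.png',cv2.resize(c,None,fx=2.1,fy=2.1,interpolation=cv2.INTER_CUBIC))
a=cv2.imread('pics/s0.png'); c=a[180:400,160:540]; cv2.imwrite('pics/s0c.png',cv2.resize(c,None,fx=2.1,fy=2.1,interpolation=cv2.INTER_CUBIC))
```

```text
(no output)
```

View pics/t0c.png

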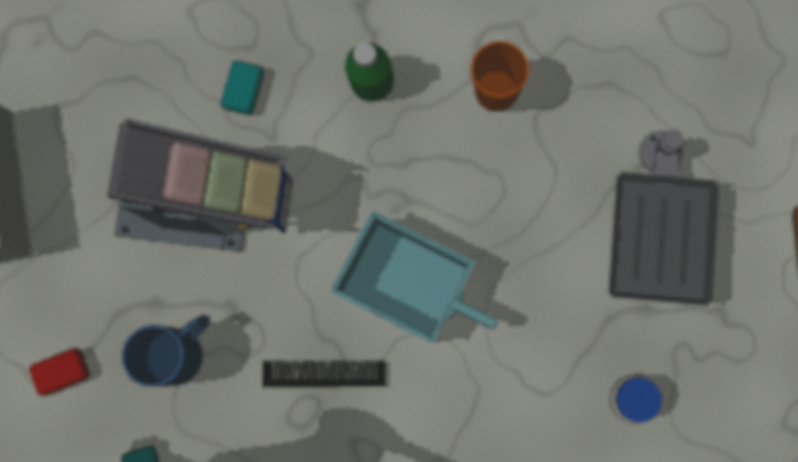

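View pics/s0c.png

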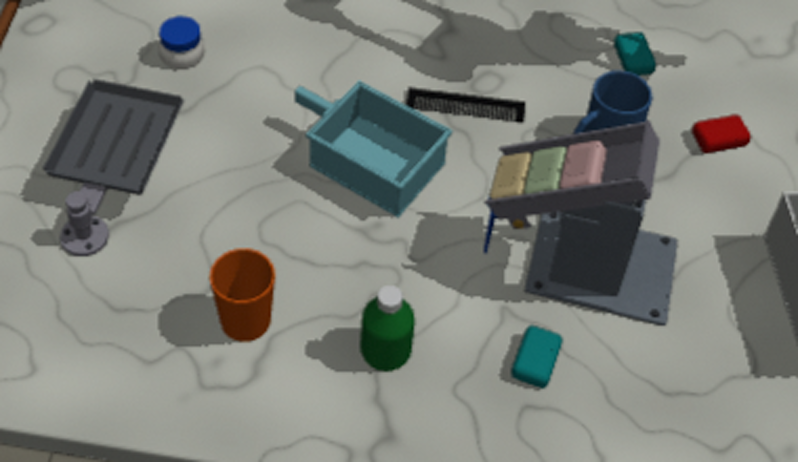

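Top view: the dish sits at crop (404,277) with its handle at the lower right. The chute has bars cream (262,190), green (225,182) and pink (187,172). Look-alikes of soap3 are turquoise at (243,88) and (140,455) and red at (58,372); the one I want is the pink bar on the chute. Tray at (663,238), with its pillar at (663,152). There is only one dish and one tray.

```bash
cat >> h.py <<'E'
from scipy.optimize import minimize
def box(c,h):
    return np.array([[c[0]+sx*h[0],c[1]+sy*h[1],c[2]+sz*h[2]] for sx in(-1,1) for sy in(-1,1) for sz in(-1,1)])
def pose(p,P):  # p=x,y,yaw
    c,s=np.cos(p[2]),np.sin(p[2]); return np.c_[p[0]+c*P[:,0]-s*P[:,1],p[1]+s*P[:,0]+c*P[:,1],P[:,2]]
S=8
def render(C,parts,p):
    m=np.zeros((480,640),np.uint8)
    for P in parts:
        h=cv2.convexHull(proj(None,pose(p,P),C).astype(np.float32))
        cv2.fillConvexPoly(m,np.round(h*S).astype(np.int32),1,shift=3)
    return m>0
def fit(obs,parts,p0):  # obs: list of (C,mask)
    def f(q):
        e=0
        for C,m in obs:
            k=render(C,parts,q); e-= (k&m).sum()/max(1,(k|m).sum())
        return e
    for st in(.02,.006):
        sx=np.vstack([p0]+[np.array(p0)+d for d in np.diag([st,st,st*8])])
        o=minimize(f,p0,method='Nelder-Mead',options=dict(initial_simplex=sx,xatol=1e-4,fatol=1e-5)); p0=o.x
    return o.x,-o.fun/len(obs)
DISH=[box((0,0,.033),(.07,.055,.033)),box((-.101,0,.053),(.031,.007,.012))]
E
python3 - <<'E'
from h import *
def tr(n,k,uv):
    L=r.trace(n,k); L=[d for d in L if abs(d['extent'][0]-uv[0])<25 and abs(d['extent'][1]-uv[1])<25]
    return L[0]['pixels'] if L else None
r.capture('top');r.capture('scene'); T=cam('top');Sc=cam('scene')
md=tr('top','dish_mid',(296,249)); ms=tr('scene','dish_handle',(336,252))
print(md is None, ms is None)
p0=[*at_z('top',[292,252],.066)[0,:2],1.1]
for o in([(T,md)],[(Sc,ms)],[(T,md),(Sc,ms)]): print('dish',fit(o,DISH,p0))
# soaps
L=r.trace('top','soap1'); u=np.zeros((480,640),bool)
for d in L:
    e=d['extent']; print(np.round(e),d['confidence'])
    if 170<e[0]<240 and 190<e[1]<225: u|=d['pixels']
th=np.radians(32);parts=[]
for i in range(3):
    s=.022+.044*i-.002; B=box((0,0,0),(.022,.034,.012)); c,sn=np.cos(th),np.sin(th)
    parts.append(np.c_[c*(B[:,0]+s)-sn*(B[:,2]+.012),B[:,1],.106+sn*(B[:,0]+s)+c*(B[:,2]+.012)])
p0=[*at_z('top',[234,213],.106)[0,:2],1.35]
print('chute',p0,fit([(T,u)],parts,p0))
L=r.trace('top','soap_tray'); m=L[0]['pixels'].astype(np.uint8)
m=cv2.morphologyEx(m,cv2.MORPH_OPEN,np.ones((25,25))); c,_=cv2.findContours(m,0,2); b=cv2.boxPoints(cv2.minAreaRect(max(c,key=cv2.contourArea)))
print('tray',np.round(at_z('top',b,.058),3),at_z('top',b.mean(0)[None],.058))
for k in('cup','lotion','cream_jar','mug','comb','bath_brush'):
    L=r.search_frame('top',k)
    if L: e=L[0]['extent'];print(k,np.round(at_z('top',[e[:2]],.03)[0,:2],3))
s=r.read_state(); print(np.round(R.from_quat(s['tcp_rot']).as_matrix(),3),s['t'])
E
```

```text
False False
dish (array([0.50847138, 0.04564936, 1.10891944]), np.float64(0.9588571428571429))
dish (array([0.50449445, 0.04273221, 1.09158302]), np.float64(0.9509433962264151))
dish (array([0.50717938, 0.04563358, 1.11725267]), np.float64(0.9383485402400792))
[190. 202.  19.  34.] 0.96
[206. 206.  21.  32.] 0.93
[127. 296.  32.  24.] 0.91
[169. 346.  24.  32.] 0.91
[215. 161.  24.  23.] 0.73
[226. 210.  20.  30.] 0.62
[415. 227.  52.  86.] 0.26
chute [np.float64(0.5997667311375372), np.float64(0.19213909367515264), 1.35] (array([0.60013029, 0.20501139, 1.42169674]), np.float64(0.8748517200474496))
tray [[ 0.643 -0.219  0.058]
 [ 0.645 -0.354  0.058]
 [ 0.481 -0.35   0.058]
 [ 0.479 -0.217  0.058]] [[ 0.56133473 -0.28497901  0.058     ]]
cup [ 0.777 -0.078]
lotion [0.783 0.096]
cream_jar [ 0.359 -0.245]
mug [0.41  0.344]
comb [0.378 0.14 ]
bath_brush [ 0.467 -0.49 ]
[[ 0.938  0.     0.347]
 [-0.347  0.     0.938]
 [ 0.    -1.     0.   ]] 1.5
```

```bash
python3 -m jog '[{"xyz":[1.6,-3.6,0],"rot":[0,0,-6]},{"xyz":[1.6,-3.6,0],"rot":[0,0,-6]},{"xyz":[1.6,-3.6,0],"rot":[0,0,-6]},{"xyz":[1.6,-3.6,0],"rot":[0,0,-6]},{"xyz":[1.6,-3.6,0],"rot":[0,0,-6]},{"xyz":[1.6,-3.6,0],"rot":[0,0,-6]},{"xyz":[1.6,-3.6,0],"rot":[0,0,-6]},{"xyz":[1.6,-3.6,0],"rot":[0,0,-6]}]' 
python3 -m jog '[{"xyz":[1.6,-3.6,0],"rot":[0,0,-6]},{"xyz":[1.6,-3.6,0],"rot":[0,0,-6]},{"xyz":[1.6,-3.6,0],"rot":[0,0,-6]},{"xyz":[1.6,-3.6,0],"rot":[0,0,-6]},{"xyz":[1.6,-3.6,0],"rot":[0,0,-6]},{"xyz":[1.6,-3.6,0],"rot":[0,0,-6]},{"xyz":[1.6,-3.6,0],"rot":[0,0,-6]},{"xyz":[1.6,-3.6,0],"rot":[0,0,-6]},{"xyz":[0,0,0],"rot":[0,0,0]}]'
python3 - <<'E'
from h import *
s=r.read_state(); print(s['t'],np.round(s['tcp_pos'],4)); M=R.from_quat(s['tcp_rot']).as_matrix(); print(np.round(M,3),np.degrees(np.arctan2(M[1,2],M[0,2])),np.round(s['joint_positions'],2))
save('wrist','w1.png'); C=cam('wrist')
L=r.trace('wrist','dish_handle'); print([(np.round(d['extent']),d['confidence']) for d in L])
if L: print(fit([(C,L[0]['pixels'])],DISH,[.507,.0455,1.11]))
K,Rm,t=C; print(np.round(-Rm.T@t,3),np.round(Rm[2],2))
E
```

```text
t: 2.17
tcp_pos: [0.3281, 0.2495, 0.2058]
tcp_rot: [-0.584, 0.398, -0.399, 0.584]
wrist_force: [1.5, -0.9, 0.1]
opening: 1.0
t: 2.92
tcp_pos: [0.4593, -0.0432, 0.2056]
tcp_rot: [0.37, -0.6, 0.604, -0.37]
wrist_force: [-0.1, -1.0, 0.3]
opening: 1.002
2.9167 [ 0.4593 -0.0432  0.2056]
[[-0.452  0.003  0.892]
 [-0.892 -0.004 -0.452]
 [ 0.002 -1.     0.005]] -26.846393858025632 [-0.24  0.1   1.73 -0.    1.3   0.23]
[(array([324., 138., 154., 255.]), 0.66)]
(array([0.50292026, 0.05065503, 1.1154957 ]), np.float64(0.9359252002337493))
[0.49  0.028 0.384] [-0.12 -0.23 -0.97]
```

View pics/w1.png

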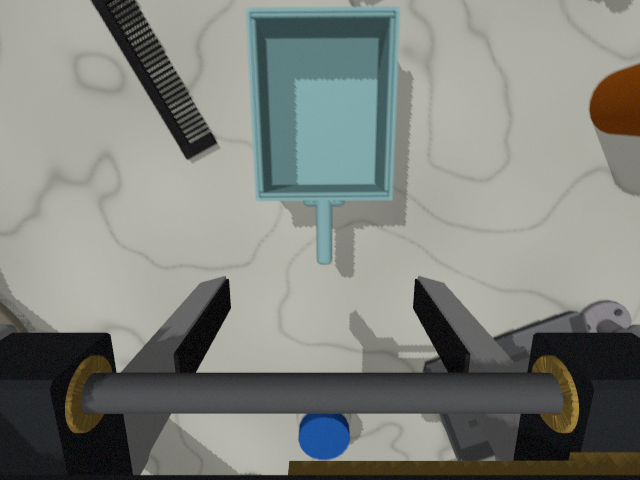

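Run:
```python
from h import *
C=cam('wrist')
q=at_z(None,[[248,9],[398,9],[392,200],[257,200]],.066,C)[:,:2]
c=q.mean(0); f=(q[0]+q[1]-q[2]-q[3]); print(np.round(q,4),c,np.arctan2(f[1],f[0]),[np.linalg.norm(q[i]-q[(i+1)%4]).round(4) for i in range(4)])
print('handle end',at_z(None,[[324,265]],.053,C))
for p in([.503,.0507,1.1155],[.5072,.0456,1.117]):
    print(np.round(proj(None,pose(p,np.array([[.07,.055,.066],[.07,-.055,.066],[-.07,-.055,.066],[-.07,.055,.066],[-.132,0,.053]])),C)))
```

```text
[[ 0.4816  0.1407]
 [ 0.5823  0.0904]
 [ 0.5203 -0.0395]
 [ 0.4177  0.0116]] [0.50048305 0.05081004] 1.1180491406981852 [np.float64(0.1125), np.float64(0.144), np.float64(0.1146), np.float64(0.144)]
handle end [[ 0.44094362 -0.06963652  0.053     ]]
[[253.  11.]
 [400.  10.]
 [392. 196.]
 [262. 197.]
 [327. 262.]]
[[261.  15.]
 [407.  14.]
 [399. 199.]
 [269. 200.]
 [334. 264.]]
```

```bash
python3 -m jog '[{"xyz":[0,0,-3.5],"rot":[0,0,0.8]},{"xyz":[0,0,-3.5],"rot":[0,0,0]},{"xyz":[0,0,-3.5],"rot":[0,0,0]},{"xyz":[0,0,-3],"rot":[0,0,0]},{"xyz":[0,0,-2],"rot":[0,0,0]},{"xyz":[0,0,-1],"rot":[0,0,0]},{"xyz":[0,0,-0.6],"rot":[0,0,0]},{"xyz":[0,0,0],"rot":[0,0,0]}]'
python3 -m jog '[{"xyz":[0,0,0],"rot":[0,0,0]},{"xyz":[0,0,0],"rot":[0,0,0]},{"xyz":[0,0,0],"rot":[0,0,0]},{"xyz":[0,0,0],"rot":[0,0,0]},{"xyz":[0,0,0],"rot":[0,0,0]},{"xyz":[0,0,0],"rot":[0,0,0]},{"xyz":[0,0,0],"rot":[0,0,0]},{"xyz":[0,0,0],"rot":[0,0,0]}]' 255 55
python3 - <<'E'
from h import *
s=r.read_state(); M=R.from_quat(s['tcp_rot']).as_matrix(); print(s['t'],np.round(s['tcp_pos'],4),np.degrees(np.arctan2(M[1,2],M[0,2])),s['opening'],s['wrist_force'])
save('wrist','w2.png'); C=cam('wrist')
L=r.trace('wrist','dish_handle'); print([(np.round(d['extent']),d['confidence']) for d in L])
E
```

```text
t: 3.68
tcp_pos: [0.4544, -0.0353, 0.0337]
tcp_rot: [-0.378, 0.598, -0.597, 0.377]
wrist_force: [-1.1, 0.6, 0.1]
opening: 0.999
t: 4.35
tcp_pos: [0.4558, -0.0369, 0.0346]
tcp_rot: [0.377, -0.598, 0.598, -0.377]
wrist_force: [0.1, -0.2, -0.4]
opening: 0.464
4.35 [ 0.4558 -0.0369  0.0346] -25.53891835278841 0.46437288406642035 [ 0.11045177 -0.23016552 -0.44722169]
[]
```

```bash
python3 -m jog '[{"xyz":[0,0,0],"rot":[0,0,0]},{"xyz":[0,0,0],"rot":[0,0,0]},{"xyz":[0,0,0],"rot":[0,0,0]},{"xyz":[0,0,0],"rot":[0,0,0]},{"xyz":[0,0,0],"rot":[0,0,0]},{"xyz":[0,0,0],"rot":[0,0,0]},{"xyz":[0,0,0],"rot":[0,0,0]},{"xyz":[0,0,0],"rot":[0,0,0]}]'
python3 - <<'E'
from h import *
s=r.read_state(); M=R.from_quat(s['tcp_rot']).as_matrix(); print(s['t'],np.round(s['tcp_pos'],4),np.degrees(np.arctan2(M[1,2],M[0,2])),s['opening'],s['wrist_force'])
save('wrist','w2.png'); r.capture('top')
for n in('wrist','top'):
  L=r.trace(n,'dish_mid'); print([(np.round(d['extent']),d['confidence']) for d in L])
  if L: print(fit([(cam(n),L[0]['pixels'])],DISH[:1],[.503,.049,1.11]))
E
```

```text
t: 5.12
tcp_pos: [0.4558, -0.0368, 0.0345]
tcp_rot: [0.377, -0.598, 0.598, -0.377]
wrist_force: [0.0, -0.7, -0.7]
opening: 0.143
5.1167 [ 0.4558 -0.0368  0.0345] -25.5256358556886 0.1434622737543698 [ 0.02661484 -0.66171513 -0.69830535]
[(array([329., 187., 332., 370.]), 0.9)]
(array([0.49535773, 0.04740826, 1.11384202]), np.float64(0.9176508321973906))
[(array([282., 254.,  46.,  62.]), 0.64)]
(array([0.50133897, 0.05558153, 1.07831723]), np.float64(0.5208070617906684))
```

View pics/w2.png

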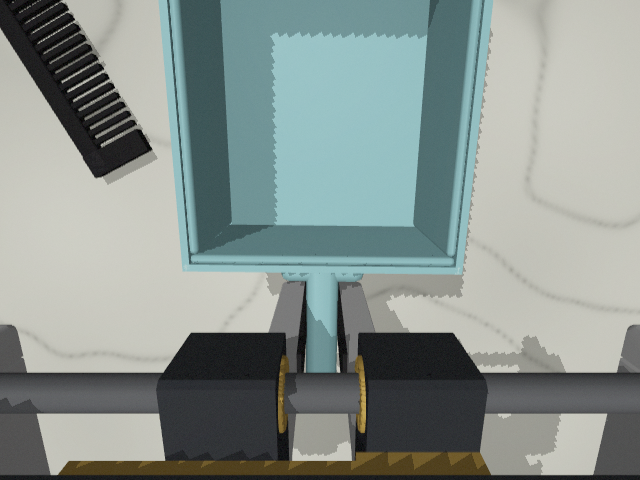

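The fingers are on the handle bar (opening 13.5 mm) and the rear rim runs from (184,271) to (464,271). Next I measure the dish relative to the TCP.

Run:
```python
from h import *
C=cam('wrist'); s=r.read_state(); M=R.from_quat(s['tcp_rot']).as_matrix()
q=at_z(None,[[184,272],[464,272],[160,0],[493,0]],.066,C); l=(q-s['tcp_pos'])@M; print(np.round(q,4),np.round(l,4))
d=q[0]-q[1]; print('yaw from rear wall',np.degrees(np.arctan2(d[1],d[0]))-90, np.linalg.norm(d), 'tool yaw',np.degrees(np.arctan2(M[1,2],M[0,2]))+90)
```

```text
[[ 0.4131  0.0092  0.066 ]
 [ 0.5176 -0.0407  0.066 ]
 [ 0.4569  0.0984  0.066 ]
 [ 0.5607  0.0488  0.066 ]] [[-0.0231 -0.0315 -0.0583]
 [-0.0231 -0.0315  0.0575]
 [-0.1225 -0.0315 -0.0572]
 [-0.1224 -0.0315  0.0578]]
yaw from rear wall 64.45534606828616 0.11579484028798158 tool yaw 64.47062233536299
```

```bash
python3 -m jog '[{"xyz":[0,0,0.5],"rot":[0,0,0]},{"xyz":[0.8,0.1,0],"rot":[0,0,1.4]},{"xyz":[1.6,0.3,0],"rot":[0,0,2.6]},{"xyz":[2,0.4,0],"rot":[0,0,3]},{"xyz":[2,0.4,0],"rot":[0,0,3]},{"xyz":[2,0.4,0],"rot":[0,0,3]},{"xyz":[1.6,0.3,0],"rot":[0,0,2.6]},{"xyz":[1,0.2,0],"rot":[0,0,1.4]},{"xyz":[0,0,0],"rot":[0,0,0]},{"xyz":[0,0,0],"rot":[0,0,0]}]'
python3 - <<'E'
from h import *
s=r.read_state(); M=R.from_quat(s['tcp_rot']).as_matrix(); print(s['t'],np.round(s['tcp_pos'],4),'yaw',np.degrees(np.arctan2(M[1,2],M[0,2]))+90,s['wrist_force'])
w=save('wrist','w3.png'); t=save('top','t3.png'); 
c=cv2.resize(t[170:290,140:320],None,fx=3,fy=3,interpolation=cv2.INTER_CUBIC); cv2.imwrite('pics/w3j.png',np.hstack([cv2.resize(w,(480,360)),c[:,:320]])[:,:,::-1]) if 0 else None
cv2.imwrite('pics/t3c.png',cv2.resize(t[180:280,140:330],None,fx=4,fy=4,interpolation=cv2.INTER_CUBIC)[:,:,::-1])
print(np.round(proj('wrist',[[.600,.205,.106]])))
E
```

```text
t: 6.15
tcp_pos: [0.5654, -0.0156, 0.0391]
tcp_rot: [-0.462, 0.536, -0.535, 0.461]
wrist_force: [-1.4, -0.6, -1.6]
opening: 0.142
6.15 [ 0.5654 -0.0156  0.0391] yaw 81.4795169967445 [-1.35076648 -0.60641748 -1.59178621]
[[ 341. -683.]]
```

View pics/t3c.png

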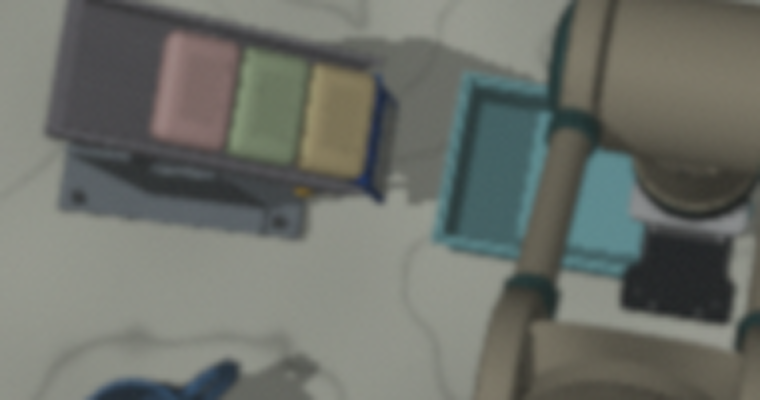

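View pics/w3.png

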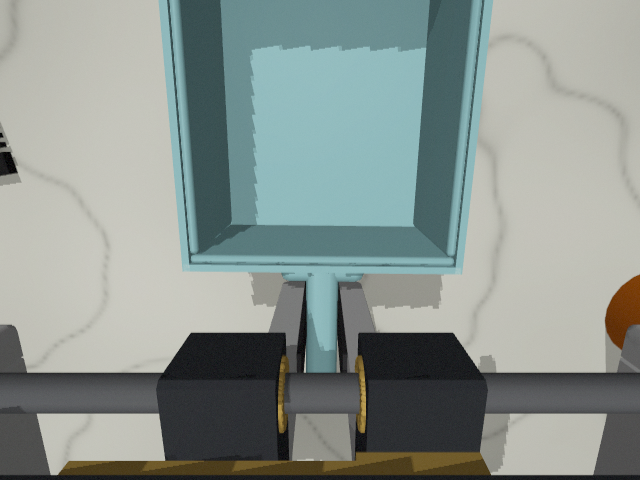

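Run:
```python
from h import *
f=lambda p:np.array(p)/4+[140,180]-.375
for nm,a,b,z in(('dish front',(467,75),(437,242),.071),('soap1 front',(374,80),(360,180),.125),('s1/s2',(311,65),(300,165),.149),('s2/s3',(240,50),(229,150),.172),('s3 back',(167,32),(152,140),.195)):
    q=at_z('top',[f(a),f(b)],z); d=q[0]-q[1]; print(nm,np.round(q.mean(0),4),np.linalg.norm(d).round(4),'yaw',np.degrees(np.arctan2(d[1],d[0]))+90)
im=cv2.imread('pics/t3.png')[:,:,::-1]; hsv=cv2.cvtColor(np.ascontiguousarray(im),cv2.COLOR_RGB2HSV)
# predicted lip & projected model lines
th=np.radians(32)
for yaw in(81.5,):
  P=lambda s,y,n:[np.cos(th)*s-np.sin(th)*n,y,.106+np.sin(th)*s+np.cos(th)*n]
  q=pose([.600,.205,np.radians(yaw)],np.array([P(s,y,.024) for s in(-.002,.042,.086,.130) for y in(-.034,.034)]))
  print(np.round((proj('top',q)-[140,180])*4).tolist())
```

```text
dish front [0.5905 0.1491 0.071 ] 0.1131 yaw 81.53207981227453
soap1 front [0.5985 0.1952 0.125 ] 0.0645 yaw 84.06718395819786
s1/s2 [0.6029 0.2287 0.149 ] 0.063 yaw 85.98291501707449
s2/s3 [0.6071 0.2666 0.172 ] 0.0617 yaw 86.26255064714191
s3 back [0.6103 0.305  0.195 ] 0.0655 yaw 84.94827429834365
[[382.0, 77.0], [363.0, 182.0], [316.0, 59.0], [296.0, 166.0], [247.0, 41.0], [226.0, 150.0], [175.0, 22.0], [153.0, 133.0]]
```

```bash
python3 -m jog '[{"xyz":[0.4,0.4,-0.1],"rot":[0,0,0.7]},{"xyz":[0.4,0.8,-0.1],"rot":[0,0,0.7]},{"xyz":[0.4,1,-0.1],"rot":[0,0,0.7]},{"xyz":[0.4,1,-0.1],"rot":[0,0,0.7]},{"xyz":[0.1,0.8,0],"rot":[0,0,0]},{"xyz":[0,0.5,0],"rot":[0,0,0]},{"xyz":[0,0,0],"rot":[0,0,0]},{"xyz":[0,0,0],"rot":[0,0,0]}]'
python3 - <<'E'
from h import *
s=r.read_state(); M=R.from_quat(s['tcp_rot']).as_matrix(); print(s['t'],np.round(s['tcp_pos'],4),'yaw',np.degrees(np.arctan2(M[1,2],M[0,2]))+90,s['wrist_force'])
t=save('top','t4.png'); cv2.imwrite('pics/t4c.png',cv2.resize(t[180:280,140:330],None,fx=4,fy=4,interpolation=cv2.INTER_CUBIC)[:,:,::-1])
E
```

```text
t: 6.92
tcp_pos: [0.5825, 0.0297, 0.0354]
tcp_rot: [0.475, -0.524, 0.524, -0.475]
wrist_force: [0.4, 0.1, -1.8]
opening: 0.143
6.9167 [0.5825 0.0297 0.0354] yaw 84.34026268670924 [ 0.38845828  0.12051589 -1.81909887]
```

View pics/t4c.png

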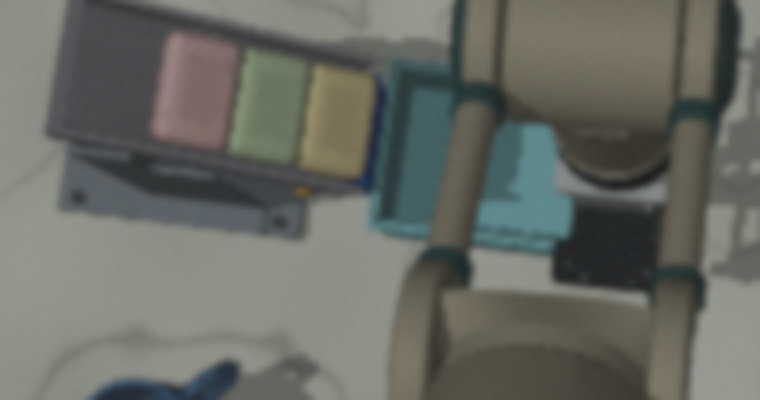

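The dish front edge runs from (392,62) to (370,225), square to the chute and centred on it, just short of the paddle. Pushing now.

```bash
python3 -m jog '[{"xyz":[0.1,0.6,0],"rot":[0,0,0]},{"xyz":[0.1,0.6,0],"rot":[0,0,0]},{"xyz":[0.1,0.6,0],"rot":[0,0,0]},{"xyz":[0,0.6,0],"rot":[0,0,0]},{"xyz":[0,0.4,0],"rot":[0,0,0]},{"xyz":[0,0,0],"rot":[0,0,0]},{"xyz":[0,0,0],"rot":[0,0,0]},{"xyz":[0,0,0],"rot":[0,0,0]}]'
python3 - <<'E'
from h import *
s=r.read_state(); print(s['t'],np.round(s['tcp_pos'],4),s['wrist_force'])
t=save('top','t5.png'); print([(np.round(d['extent']),round(d['confidence'],2)) for d in r.search_frame('top','soap1')])
E
python3 -m jog '[{"xyz":[0,0,0],"rot":[0,0,0]},{"xyz":[0,0,0],"rot":[0,0,0]},{"xyz":[0,0,0],"rot":[0,0,0]},{"xyz":[0,0,0],"rot":[0,0,0]},{"xyz":[0,0,0],"rot":[0,0,0]},{"xyz":[0,0,0],"rot":[0,0,0]},{"xyz":[0,0,0],"rot":[0,0,0]},{"xyz":[0,0,0],"rot":[0,0,0]}]'
python3 - <<'E'
from h import *
s=r.read_state(); print(s['t'],np.round(s['tcp_pos'],4),s['wrist_force'])
t=save('top','t6.png'); print([(np.round(d['extent']),round(d['confidence'],2)) for d in r.search_frame('top','soap1')])
w=save('wrist','w6.png'); print([(np.round(d['extent']),round(d['confidence'],2)) for d in r.search_frame('wrist','soap1')])
c=cv2.resize(t[180:280,140:290],None,fx=3,fy=3); b=np.zeros((360,480+450,3),np.uint8); b[:,:480]=cv2.resize(w,(480,360)); b[:300,480:]=c
cv2.imwrite('pics/j6.png',cv2.resize(b,(800,310))[:,:,::-1])
E
```

```text
t: 7.63
tcp_pos: [0.5862, 0.0544, 0.0358]
tcp_rot: [0.476, -0.523, 0.526, -0.474]
wrist_force: [-1.0, -10.1, 0.5]
opening: 0.145
7.6333 [0.5862 0.0544 0.0358] [ -0.9884038  -10.12414315   0.45866034]
[(array([216., 162.,  24.,  21.]), 0.79), (array([130., 295.,  28.,  22.]), 0.72), (array([258., 218.,  13.,  25.]), 0.57), (array([170., 339.,  22.,  16.]), 0.53), (array([267., 224.,  14.,  24.]), 0.43)]
t: 8.4
tcp_pos: [0.5863, 0.0544, 0.0358]
tcp_rot: [0.475, -0.523, 0.526, -0.474]
wrist_force: [-0.5, -9.4, -0.6]
opening: 0.147
8.4 [0.5863 0.0544 0.0358] [-0.49009844 -9.39941525 -0.63677783]
[(array([170., 340.,  21.,  19.]), 0.86), (array([126., 297.,  27.,  19.]), 0.68), (array([266., 223.,  15.,  30.]), 0.66), (array([216., 161.,  24.,  21.]), 0.64), (array([238., 219.,   4.,  25.]), 0.47), (array([252., 221.,  11.,  26.]), 0.45)]
[(array([321., 161., 142.,  91.]), 0.92), (array([323.,   3., 137.,   5.]), 0.8), (array([326.,  59., 150., 108.]), 0.69)]
```

View pics/j6.png

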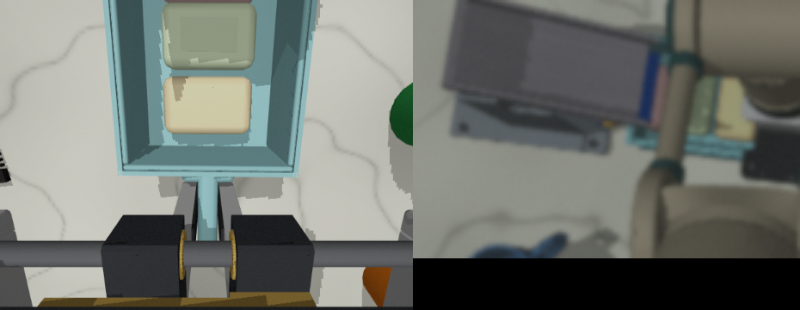

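The chute is empty; cream and green lie in the dish (wrist crop (207,105) and (208,35)) and pink is at the front by the lip (655,90). I check pink from the side.

Run:
```python
from h import *
t=save('scene','s7.png'); cv2.imwrite('pics/s7c.png',cv2.resize(t[190:290,300:500],None,fx=4,fy=4,interpolation=cv2.INTER_CUBIC)[:,:,::-1])
```

```text
(no output)
```

View pics/s7c.png

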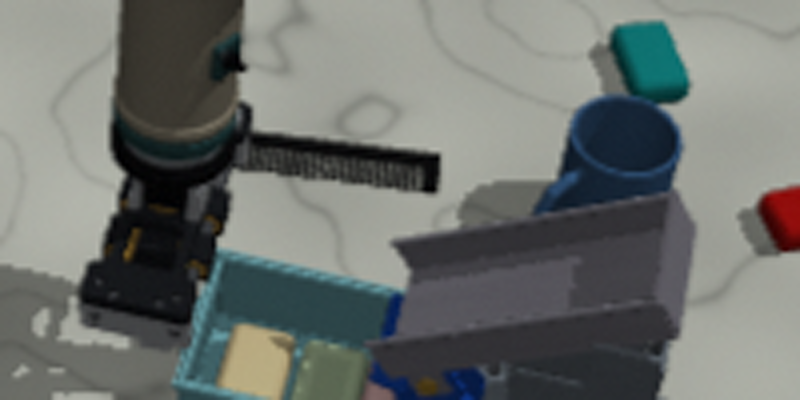

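Pink shows low in the dish at (378,392), below lip level. Backing off straight, then lifting.

```bash
python3 -m jog '[{"xyz":[0,-0.4,0],"rot":[0,0,0]},{"xyz":[-0.1,-0.8,0],"rot":[0,0,0]},{"xyz":[-0.1,-1,0],"rot":[0,0,0]},{"xyz":[-0.1,-1,0],"rot":[0,0,0]},{"xyz":[-0.1,-1.2,0],"rot":[0,0,0]},{"xyz":[-0.1,-1.2,0],"rot":[0,0,0]},{"xyz":[-0.1,-1,0],"rot":[0,0,0]},{"xyz":[0,-0.5,0],"rot":[0,0,0]},{"xyz":[0,0,0],"rot":[0,0,0]},{"xyz":[0,0,0],"rot":[0,0,0]}]'
python3 -m jog '[{"xyz":[0,0,0.3],"rot":[0,0,0]},{"xyz":[0,0,0.6],"rot":[0,0,0]},{"xyz":[0,0,1],"rot":[0,0,0]},{"xyz":[0,0,1.2],"rot":[0,0,0]},{"xyz":[0,0,1.4],"rot":[0,0,0]},{"xyz":[0,0,1.2],"rot":[0,0,0]},{"xyz":[0,0,0.8],"rot":[0,0,0]},{"xyz":[0,0,0.4],"rot":[0,0,0]},{"xyz":[0,0,0],"rot":[0,0,0]},{"xyz":[0,0,0],"rot":[0,0,0]}]'
python3 - <<'E'
from h import *
s=r.read_state(); M=R.from_quat(s['tcp_rot']).as_matrix(); print(s['t'],np.round(s['tcp_pos'],4),np.round(M,3),s['wrist_force'],s['torque'])
a=save('scene','s8.png'); b=save('wrist','w8.png')
K,Rm,t=cam('scene'); 
c=cv2.resize(a[190:310,300:460],(480,360),interpolation=cv2.INTER_CUBIC)
cv2.imwrite('pics/j8.png',cv2.resize(np.hstack([cv2.resize(b,(480,360)),c]),(800,300))[:,:,::-1])
g=cv2.cvtColor(b,cv2.COLOR_RGB2HSV); print([(g[y,330].tolist(),y) for y in range(255,285,3)])
E
```

```text
t: 9.48
tcp_pos: [0.5798, -0.0143, 0.0355]
tcp_rot: [0.474, -0.525, 0.525, -0.474]
wrist_force: [-0.3, 0.3, -2.7]
opening: 0.144
t: 10.32
tcp_pos: [0.5796, -0.0136, 0.1045]
tcp_rot: [-0.474, 0.524, -0.524, 0.474]
wrist_force: [0.1, 1.0, -3.3]
opening: 0.142
10.3167 [ 0.5796 -0.0136  0.1045] [[-0.1   -0.     0.995]
 [-0.995 -0.    -0.1  ]
 [ 0.    -1.    -0.   ]] [ 0.13862982  1.04780842 -3.27361868] [-0.35454667  0.13152759  0.03255018]
[([92, 71, 130], 255), ([92, 63, 183], 258), ([91, 61, 187], 261), ([92, 73, 140], 264), ([92, 61, 189], 267), ([92, 61, 188], 270), ([92, 66, 158], 273), ([91, 62, 178], 276), ([92, 64, 179], 279), ([92, 63, 179], 282)]
```

View pics/j8.png

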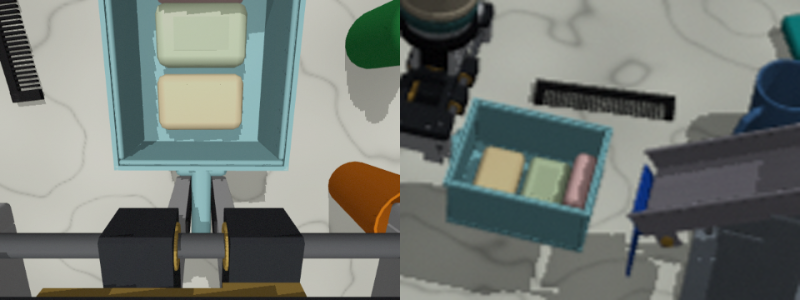

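All three bars lie in the dish (scene crop: cream (500,170), green (547,178), pink (580,178)). The wrist reads 3.3 N, which is the dish plus the bars. Carrying it to above the tray, lifted clear of the cup.

```bash
python3 -m jog '[{"xyz":[0,0,0.5],"rot":[0,0,0]},{"xyz":[0,0,1],"rot":[0,0,0]},{"xyz":[0,0,1.2],"rot":[0,0,0]},{"xyz":[-0.2,-0.5,0.9],"rot":[0,0,-1.5]},{"xyz":[-0.4,-0.95,0.4],"rot":[0,0,-3]},{"xyz":[-0.6,-1.4,0],"rot":[0,0,-4.5]},{"xyz":[-0.7,-1.6,0],"rot":[0,0,-5]},{"xyz":[-0.7,-1.6,0],"rot":[0,0,-5]},{"xyz":[-0.7,-1.6,0],"rot":[0,0,-5]},{"xyz":[-0.7,-1.6,0],"rot":[0,0,-5]}]'
python3 -m jog '[{"xyz":[-0.7,-1.6,0],"rot":[0,0,-5]},{"xyz":[-0.7,-1.6,0],"rot":[0,0,-5]},{"xyz":[-0.7,-1.6,0],"rot":[0,0,-5]},{"xyz":[-0.7,-1.6,0],"rot":[0,0,-5]},{"xyz":[-0.7,-1.6,0],"rot":[0,0,-5]},{"xyz":[-0.7,-1.6,0],"rot":[0,0,-5]},{"xyz":[-0.6,-1.6,0],"rot":[0,0,-5]},{"xyz":[-0.6,-1.6,0],"rot":[0,0,-5]},{"xyz":[-0.6,-1.6,0],"rot":[0,0,-5]},{"xyz":[-0.6,-1.4,0],"rot":[0,0,-4.5]}]'
python3 -m jog '[{"xyz":[-0.5,-1.1,0],"rot":[0,0,-3.5]},{"xyz":[-0.3,-0.7,0],"rot":[0,0,-2.3]},{"xyz":[-0.1,-0.3,0],"rot":[0,0,-1]},{"xyz":[0,0,0],"rot":[0,0,0]},{"xyz":[0,0,0],"rot":[0,0,0]},{"xyz":[0,0,0],"rot":[0,0,0]}]'
python3 - <<'E'
from h import *
s=r.read_state(); M=R.from_quat(s['tcp_rot']).as_matrix(); print(s['t'],np.round(s['tcp_pos'],4),'yaw',np.degrees(np.arctan2(M[1,2],M[0,2]))+90,s['wrist_force'],s['torque'])
a=save('scene','s9.png'); b=save('top','t9.png'); w=save('wrist','w9.png')
f=lambda i:cv2.resize(i,(400,300),interpolation=cv2.INTER_CUBIC)
cv2.imwrite('pics/j9.png',np.vstack([np.hstack([f(a[200:305,150:290]),f(b[180:270,360:480])]),np.hstack([f(w),f(cv2.imread('pics/t0.png')[180:270,360:480,::-1])])])[:,:,::-1])
E
```

```text
t: 11.25
tcp_pos: [0.5393, -0.1074, 0.1452]
tcp_rot: [0.326, -0.627, 0.628, -0.326]
wrist_force: [0.1, 0.4, -3.1]
opening: 0.142
t: 12.08
tcp_pos: [0.4731, -0.2656, 0.1452]
tcp_rot: [0.033, -0.706, 0.706, -0.034]
wrist_force: [0.7, -0.5, -4.3]
opening: 0.144
t: 12.58
tcp_pos: [0.4648, -0.2847, 0.1446]
tcp_rot: [0.006, 0.707, -0.707, -0.006]
wrist_force: [0.9, -0.1, -3.0]
opening: 0.145
12.5833 [ 0.4648 -0.2847  0.1446] yaw -0.988652353821621 [ 0.90860593 -0.05860267 -2.99739743] [-0.01737045  0.4584771   0.05045582]
```

View pics/j9.png

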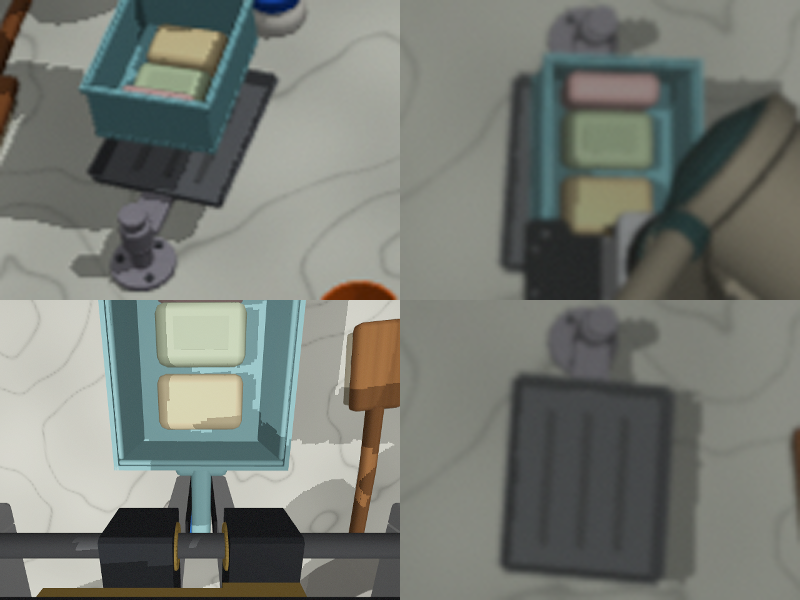

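Run:
```python
from h import *
f=lambda p:(np.array(p,float)-.5)/(10/3)+[360,180]-.35
q=at_z('top',f([[113,75],[272,88],[260,282],[100,269]]),.058)[:,:2]
x=q[0]+q[1]-q[2]-q[3]; y=q[0]+q[3]-q[1]-q[2]
print(np.round(q,4),q.mean(0),np.degrees(np.arctan2(x[1],x[0])),np.degrees(np.arctan2(y[1],y[0]))-90,[np.linalg.norm(q[i]-q[(i+1)%4]).round(4) for i in range(4)])
d=at_z('top',f([[145,57],[303,60]]),.176); e=d[0]-d[1]; print('dish front',np.round(d,4),d.mean(0),np.linalg.norm(e),np.degrees(np.arctan2(e[1],e[0]))-90)
L=[cv2.imread('pics/t0.png')[:,:,::-1]]
# refine: dark-grey mask inside region of t0, fit rim box
im=cv2.cvtColor(np.ascontiguousarray(L[0]),cv2.COLOR_RGB2HSV)
n='top';r.capture('scene')
g=im[:,:,2]; m=np.zeros((480,640),np.uint8); m[195:275,380:452]=(g[195:275,380:452]<92); m=cv2.morphologyEx(m,cv2.MORPH_OPEN,np.ones((5,5)))
print(m.sum()); B=[np.vstack([box((0,0,.058),(.082,.067,0)),box((0,0,.045),(.076,.061,0))])]
for t in (80,92,100):
    m=np.zeros((480,640),np.uint8); m[200:275,380:452]=(g[200:275,380:452]<t); m=cv2.morphologyEx(m,cv2.MORPH_OPEN,np.ones((9,9)))
    print(t,m.sum(),fit([(cam('top'),m>0)],B,[.561,-.285,0.]))
S0=cv2.cvtColor(cv2.imread('pics/s0.png'),cv2.COLOR_BGR2HSV); print(g[225,400:450:6],S0[245,180:255:6,2])
```

```text
[[ 0.6435 -0.2255]
 [ 0.6343 -0.3537]
 [ 0.4775 -0.3405]
 [ 0.4866 -0.2136]] [ 0.56046108 -0.2833271 ] -4.565804857111481 -4.0976151657785636 [np.float64(0.1285), np.float64(0.1573), np.float64(0.1273), np.float64(0.1574)]
dish front [[ 0.6315 -0.2287  0.176 ]
 [ 0.6305 -0.3437  0.176 ]] [ 0.63100037 -0.28617833  0.176     ] 0.1150219798531605 -0.4624741970865074
3040
80 2892 (array([ 0.56032123, -0.28553635, -0.02926861]), np.float64(0.9207258834765998))
92 3040 (array([ 0.56231301, -0.28719641, -0.08052038]), np.float64(0.962622743110548))
100 3474 (array([ 0.56212408, -0.28996986, -0.07148495]), np.float64(0.8782141847979655))
[74 69 73 73 72 73 69 89 96] [158 100  57  79  60  81  61  79  64  78 149 163 165]
```

Run:
```python
from h import *
f=lambda p:np.array(p,float)/2.1+[160,180]-.25
q=at_z('scene',f([[93,82],[183,97],[140,192],[47,172]]),.058)[:,:2]
print(np.round(q,4),q.mean(0))
x=q[2]+q[3]-q[0]-q[1]; print(np.degrees(np.arctan2(x[1],x[0])),[np.linalg.norm(q[i]-q[(i+1)%4]).round(4) for i in range(4)])
g=lambda p:(np.array(p,float)-.5)/(10/3)+[360,180]-.35
p1=at_z('top',g([[198,27]]),.078)[0]; print('pillar top cam',p1); 
p2=at_z('scene',f([[78,200]]),.078)[0]; print('pillar scene',p2)
S0=cv2.cvtColor(cv2.imread('pics/s0.png'),cv2.COLOR_BGR2HSV)[:,:,2]
B=[np.vstack([box((0,0,.058),(.0795,.0645,0)),box((0,0,.043),(.075,.06,0))])]
from scipy import ndimage
for t in(95,110,120):
    m=np.zeros((480,640),np.uint8); m[205:280,175:255]=S0[205:280,175:255]<t; m=cv2.morphologyEx(m,cv2.MORPH_OPEN,np.ones((7,7)))
    print(t,m.sum(),fit([(cam('scene'),m>0)],B,[.561,-.285,-.07]))
```

```text
[[ 0.4817 -0.337 ]
 [ 0.4867 -0.2145]
 [ 0.6476 -0.228 ]
 [ 0.6374 -0.3489]] [ 0.56334257 -0.28209195]
-4.585406278533032 [np.float64(0.1227), np.float64(0.1615), np.float64(0.1214), np.float64(0.1562)]
pillar top cam [ 0.6788437  -0.29019746  0.078     ]
pillar scene [ 0.68677259 -0.29120305  0.078     ]
95 2399 (array([ 0.56321095, -0.28642051, -0.07503098]), np.float64(0.9713935431140172))
110 2976 (array([ 0.56757721, -0.28862536, -0.1219774 ]), np.float64(0.811))
120 3142 (array([ 0.58115684, -0.29144261, -0.16133232]), np.float64(0.7811511701454775))
```

```bash
python3 -m jog '[{"xyz":[0.1,0.2,0],"rot":[0,0,-0.8]},{"xyz":[0.1,0.3,-0.5],"rot":[0,0,-1.4]},{"xyz":[0,0.2,-1],"rot":[0,0,-1.2]},{"xyz":[0,0,-1],"rot":[0,0,0]},{"xyz":[0,0,-1],"rot":[0,0,0]},{"xyz":[0,0,-0.6],"rot":[0,0,0]},{"xyz":[0,0,0],"rot":[0,0,0]},{"xyz":[0,0,0],"rot":[0,0,0]}]'
python3 - <<'E'
from h import *
s=r.read_state(); M=R.from_quat(s['tcp_rot']).as_matrix(); print(s['t'],np.round(s['tcp_pos'],4),'yaw',np.degrees(np.arctan2(M[1,2],M[0,2]))+90,s['wrist_force'],s['torque'])
E
python3 -m jog '[{"xyz":[0,0,-0.4],"rot":[0,0,0]},{"xyz":[0,0,-0.4],"rot":[0,0,0]},{"xyz":[0,0,-0.3],"rot":[0,0,0]},{"xyz":[0,0,-0.3],"rot":[0,0,0]},{"xyz":[0,0,-0.2],"rot":[0,0,0]},{"xyz":[0,0,0],"rot":[0,0,0]},{"xyz":[0,0,0],"rot":[0,0,0]}]'
```

```text
t: 13.45
tcp_pos: [0.4664, -0.2782, 0.1027]
tcp_rot: [0.027, 0.707, -0.706, -0.028]
wrist_force: [-0.3, -0.4, -3.2]
opening: 0.145
13.45 [ 0.4664 -0.2782  0.1027] yaw -4.430739943183966 [-0.33487914 -0.38342965 -3.21516544] [ 0.01563251  0.39026583 -0.00261725]
t: 14.03
tcp_pos: [0.4668, -0.2783, 0.0874]
tcp_rot: [0.027, 0.707, -0.707, -0.027]
wrist_force: [-0.2, -0.3, -2.3]
opening: 0.144
```

```bash
python3 -m jog '[{"xyz":[0,0,-0.2],"rot":[0,0,0]},{"xyz":[0,0,-0.2],"rot":[0,0,0]},{"xyz":[0,0,-0.1],"rot":[0,0,0]},{"xyz":[0,0,0],"rot":[0,0,0]},{"xyz":[0,0,0],"rot":[0,0,0]}]'
python3 -m jog '[{"xyz":[0,0,-0.2],"rot":[0,0,0]},{"xyz":[0,0,-0.1],"rot":[0,0,0]},{"xyz":[0,0,0],"rot":[0,0,0]},{"xyz":[0,0,0],"rot":[0,0,0]}]'
python3 - <<'E'
from h import *
s=r.read_state(); M=R.from_quat(s['tcp_rot']).as_matrix(); print(s['t'],np.round(s['tcp_pos'],4),'yaw',np.degrees(np.arctan2(M[1,2],M[0,2]))+90,s['wrist_force'],s['torque'])
E
```

```text
t: 14.45
tcp_pos: [0.4667, -0.2782, 0.0824]
tcp_rot: [0.027, 0.707, -0.707, -0.027]
wrist_force: [-0.1, -0.2, -3.5]
opening: 0.144
t: 14.78
tcp_pos: [0.4669, -0.2785, 0.08]
tcp_rot: [-0.028, -0.706, 0.707, 0.027]
wrist_force: [-1.6, 0.8, 1.3]
opening: 0.148
14.7833 [ 0.4669 -0.2785  0.08  ] yaw -4.426660158689671 [-1.62947641  0.75500195  1.26194523] [0.03352284 0.36405126 0.00655218]
```

```bash
python3 -m jog '[{"xyz":[0,0,-0.1],"rot":[0,0,0]},{"xyz":[0,0,-0.1],"rot":[0,0,0]},{"xyz":[0,0,0],"rot":[0,0,0]},{"xyz":[0,0,0],"rot":[0,0,0]}]'
python3 - <<'E'
from h import *
s=r.read_state(); print(s['t'],np.round(s['tcp_pos'],4),s['wrist_force'],s['torque'])
a=save('scene','sA.png'); b=save('top','tA.png')
f=lambda i:cv2.resize(i,(400,300),interpolation=cv2.INTER_CUBIC)
cv2.imwrite('pics/jA.png',np.hstack([f(a[200:305,150:290]),f(b[180:270,360:480])])[:,:,::-1])
E
```

```text
t: 15.12
tcp_pos: [0.4669, -0.2791, 0.0798]
tcp_rot: [-0.027, -0.706, 0.707, 0.027]
wrist_force: [-5.3, 2.5, 13.7]
opening: 0.146
15.1167 [ 0.4669 -0.2791  0.0798] [-5.34842922  2.52768011 13.70595468] [0.12764414 0.94739392 0.09455429]
```

```bash
python3 -m jog '[{"xyz":[-0.1,0.05,0.1],"rot":[0,0,0]},{"xyz":[0,0,0],"rot":[0,0,0]},{"xyz":[0,0,0],"rot":[0,0,0]}]'
python3 -m jog '[{"xyz":[0,0,0],"rot":[0,0,0]},{"xyz":[0,0,0],"rot":[0,0,0]},{"xyz":[0,0,0],"rot":[0,0,0]},{"xyz":[0,0,0],"rot":[0,0,0]},{"xyz":[0,0,0],"rot":[0,0,0]},{"xyz":[0,0,0],"rot":[0,0,0]},{"xyz":[0,0,0],"rot":[0,0,0]},{"xyz":[0,0,0],"rot":[0,0,0]},{"xyz":[0,0,0],"rot":[0,0,0]},{"xyz":[0,0,0],"rot":[0,0,0]}]' 170
python3 -m jog '[{"xyz":[0,0,0],"rot":[0,0,0]},{"xyz":[0,0,0.5],"rot":[0,0,0]},{"xyz":[0,0,1],"rot":[0,0,0]},{"xyz":[0,0,2],"rot":[0,0,0]},{"xyz":[0,0,3],"rot":[0,0,0]},{"xyz":[0,0,3],"rot":[0,0,0]},{"xyz":[0,0,2],"rot":[0,0,0]},{"xyz":[0,0,1],"rot":[0,0,0]},{"xyz":[0,0,0],"rot":[0,0,0]},{"xyz":[0,0,0],"rot":[0,0,0]}]'
```

```text
t: 15.47
tcp_pos: [0.4668, -0.2787, 0.0799]
tcp_rot: [-0.028, -0.706, 0.707, 0.026]
wrist_force: [-1.4, 0.7, 8.3]
opening: 0.149
t: 16.3
tcp_pos: [0.4658, -0.2778, 0.0785]
tcp_rot: [-0.027, -0.707, 0.707, 0.027]
wrist_force: [0.2, -0.6, -0.2]
opening: 0.333
t: 17.13
tcp_pos: [0.4656, -0.2776, 0.2036]
tcp_rot: [-0.027, -0.706, 0.707, 0.027]
wrist_force: [0.3, -1.1, -0.7]
opening: 0.332
```

```bash
python3 -m jog '[{"xyz":[-1,0.5,0.5],"rot":[0,0,0]},{"xyz":[-2,1,1],"rot":[0,0,0]},{"xyz":[-2.5,1,1],"rot":[0,0,0]},{"xyz":[-2.5,1,1],"rot":[0,0,0]},{"xyz":[-2,1,0.5],"rot":[0,0,0]},{"xyz":[-1,0.5,0],"rot":[0,0,0]},{"xyz":[0,0,0],"rot":[0,0,0]},{"xyz":[0,0,0],"rot":[0,0,0]}]'
python3 - <<'E'
from h import *
s=r.read_state(); M=R.from_quat(s['tcp_rot']).as_matrix(); print(s['t'],np.round(s['tcp_pos'],4),np.round(s['wrist_force'],2))
a=save('scene','sB.png'); b=save('top','tB.png'); w=save('wrist','wB.png')
for n in('top','scene'):
    L=r.trace(n,'dish_mid') or r.trace(n,'dish_handle')
    D=[P+[0,0,.045] for P in DISH]
    if L: print(n,L[0]['confidence'],fit([(cam(n),L[0]['pixels'])],D,[.562,-.285,-.077]))
f=lambda i:cv2.resize(i,(400,300),interpolation=cv2.INTER_CUBIC)
cv2.imwrite('pics/jB.png',np.vstack([np.hstack([f(a[200:305,150:290]),f(b[180:270,360:480])]),np.hstack([f(w[:300,120:520]),f(w)])])[:,:,::-1])
E
```

```text
t: 17.8
tcp_pos: [0.3555, -0.2275, 0.2428]
tcp_rot: [0.027, 0.707, -0.706, -0.028]
wrist_force: [0.7, -0.1, 0.9]
opening: 0.335
17.8 [ 0.3555 -0.2275  0.2428] [ 0.67 -0.14  0.9 ]
top 0.77 (array([ 0.56411899, -0.28655502, -0.08739516]), np.float64(0.6064042695130086))
scene 0.58 (array([ 0.56054214, -0.28654239, -0.08434986]), np.float64(0.7686418109187749))
```

View pics/jB.png

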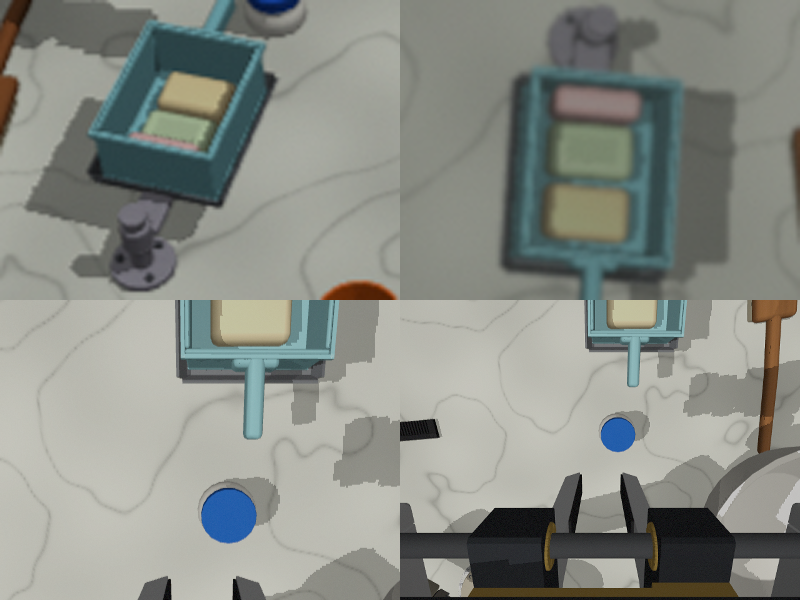

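Run:
```python
from h import *
f=lambda p:(np.array(p,float)-.5)/(10/3)+[360,180]-.35
g=lambda p:(np.array(p,float)-.5)/(400/140)+[150,200]-.33
t=f([[128,70],[284,79],[271,272],[112,259]]); s=g([[212,152],[91,134],[149,22],[268,42]])
def P(n):
    K,Rm,tt=cam(n); return K@np.c_[Rm,tt]
X=cv2.triangulatePoints(P('top'),P('scene'),t.T.copy(),s.T.copy()); X=(X[:3]/X[3]).T; print(np.round(X,4))
for n,q in(('top',t),('scene',s)):
    q=at_z(n,q,.111)[:,:2]; x=q[0]+q[1]-q[2]-q[3]; print(n,np.round(q.mean(0),4),np.degrees(np.arctan2(x[1],x[0])),[np.linalg.norm(q[i]-q[(i+1)%4]).round(3) for i in range(4)])
```

```text
[[ 0.6353 -0.2302  0.1168]
 [ 0.6298 -0.3459  0.1116]
 [ 0.4818 -0.3372  0.1042]
 [ 0.4906 -0.2177  0.108 ]]
top [ 0.5593 -0.2813] -5.2707537267467846 [np.float64(0.12), np.float64(0.15), np.float64(0.121), np.float64(0.147)]
scene [ 0.5604 -0.283 ] -5.279859882200343 [np.float64(0.111), np.float64(0.142), np.float64(0.116), np.float64(0.138)]
```

```bash
cat > fit6.py <<'E'
from h import *
def mask(f,roi):
    im=cv2.imread('pics/'+f); h=cv2.cvtColor(im,cv2.COLOR_BGR2HSV); x0,x1,y0,y1=roi
    m=np.zeros((480,640),np.uint8); m[y0:y1,x0:x1]=((h[...,0]>82)&(h[...,0]<104)&(h[...,1]>45))[y0:y1,x0:x1]
    m=cv2.morphologyEx(m,cv2.MORPH_CLOSE,np.ones((3,3))); c,_=cv2.findContours(m,0,2); o=np.zeros_like(m); cv2.drawContours(o,[max(c,key=cv2.contourArea)],-1,1,-1); return o>0
# rim flange 1.5 mm
PARTS=[np.vstack([box((0,0,-.003),(.0715,.0565,.003))+[0,0,.033],box((0,0,-.031),(.07,.055,.002))]),box((-.101,0,.02),(.031,.007,.012))]
def sdf(m): m=m.astype(np.uint8); return cv2.distanceTransform(m,2,5)-cv2.distanceTransform(1-m,2,5)
def fit6(obs,p0):
    def edges(C,p):
        Rr=R.from_euler('ZYX',[p[3],p[4],p[5]]); m=np.zeros((1920,2560),np.uint8)
        for P in PARTS:
            h=cv2.convexHull((proj(None,Rr.apply(P)+p[:3],C)*4+1.5).astype(np.float32)); cv2.fillConvexPoly(m,np.round(h*8).astype(np.int32),1,shift=3)
        return cv2.resize(m.astype(np.float32),(640,480),interpolation=cv2.INTER_AREA)
    f=lambda p:sum(np.abs(edges(C,p)-m).sum() for C,m in obs)
    st=np.array([.005,.005,.005,.04,.04,.04])
    for k in(1,.5,.5,.3):
        o=minimize(f,p0,method='Nelder-Mead',options=dict(initial_simplex=np.vstack([p0]+[p0+d for d in np.diag(st*k)]),xatol=1e-5,fatol=.1,maxfev=600)); p0=o.x
    return o.x,o.fun
if __name__=='__main__':
    T,Sc=cam('top'),cam('scene')
    for a,ra,b,rb,p0 in(('t0.png',(250,345,215,290),'s0.png',(290,385,210,290),[.507,.0455,.033,1.11,0,0]),('tB.png',(385,450,190,285),'sB.png',(170,260,180,285),[.561,-.285,.078,-.08,0,0])):
        A,B=mask(a,ra),mask(b,rb); print(a,A.sum(),B.sum(),cv2.boundingRect(A.astype(np.uint8)),cv2.boundingRect(B.astype(np.uint8)))
        for ob in([(T,A),(Sc,B)],[(Sc,B)]):
            p,e=fit6([(C,m.astype(np.float32)) for C,m in ob],np.array(p0)); print(np.round(p,4),round(e,1))
E
python3 fit6.py
```

```text
t0.png 2524 2840 (258, 221, 78, 62) (301, 218, 74, 65)
[0.5067 0.0459 0.0336 1.1071 0.0105 0.0148] 199.4
[ 0.5067  0.0456  0.0337  1.1071 -0.0012  0.0204] 113.2
tB.png 2950 2928 (393, 200, 52, 81) (181, 197, 63, 74)
[ 0.5623 -0.2844  0.0789 -0.0854 -0.0089  0.0242] 221.6
[ 0.562  -0.2841  0.0787 -0.0689 -0.0309  0.0144] 98.8
```

```bash
python3 -m jog '[{"xyz":[0,0,2.5],"rot":[0,0,0]},{"xyz":[2,-1,2.2],"rot":[0,0,0]},{"xyz":[2.5,-1,0],"rot":[0,0,0]},{"xyz":[2.5,-1,0],"rot":[0,0,0]},{"xyz":[2,-1,0],"rot":[0,0,0]},{"xyz":[1,-1,0],"rot":[0,0,0]},{"xyz":[0,0,0],"rot":[0,0,0]},{"xyz":[0,0,0],"rot":[0,0,0]},{"xyz":[0,0,0],"rot":[0,0,0]},{"xyz":[0,0,0],"rot":[0,0,0]}]'
cat > m.py <<'E'
from fit6 import *
import sys
k=sys.argv[1]; s=r.read_state(); print(s['t'],np.round(s['tcp_pos'],4))
W=cam('wrist'); save('wrist','w%s.png'%k); A=mask('w%s.png'%k,(100,540,0,300)); print(A.sum(),cv2.boundingRect(A.astype(np.uint8)))
save('scene','s%s.png'%k); B=mask('s%s.png'%k,(170,260,180,285))
f=lambda m:m.astype(np.float32)
for ob in([(W,f(A))],[(W,f(A)),(cam('scene'),f(B))]):
    p,e=fit6(ob,np.array([.562,-.285,.078,-.08,0,0])); print(np.round(p,4),round(e,1))
# front and rear outer rim widths in wrist rows
pr=proj(None,R.from_euler('ZYX',p[3:]).apply(np.array([[x,y,.033] for x in(.0715,-.0715) for y in(.0565,-.0565)]))+p[:3],W); print(np.round(pr,1).tolist())
E
python3 m.py C
```

```text
t: 18.88
tcp_pos: [0.455, -0.2771, 0.2905]
tcp_rot: [0.027, 0.707, -0.706, -0.028]
wrist_force: [-0.7, 0.7, -0.3]
opening: 0.332
18.8833 [ 0.455  -0.2771  0.2905]
23210 (255, 13, 136, 232)
[ 0.5597 -0.2856  0.0846 -0.0783 -0.0075  0.0014] 367.8
[ 0.5603 -0.2854  0.0836 -0.0773 -0.0388  0.0084] 669.9
[[254.5, 13.5], [391.1, 13.8], [262.6, 186.4], [382.8, 186.2]]
```

Run:
```python
from fit6 import *
c=r.camera_info('wrist')
def W(p,q):
    T=np.eye(4); T[:3,:3]=R.from_quat(q).as_matrix(); T[:3,3]=p; X=np.linalg.inv(T@np.array(c['mount'])); return np.array(c['mtx']),X[:3,:3],X[:3,3]
M=np.array([[-.452,.003,.892],[-.892,-.004,-.452],[.002,-1,.005]]); q=R.from_matrix(M).as_quat()
w1=W([.4593,-.0432,.2056],q); A=mask('w1.png',(100,540,0,300)).astype(np.float32); print(A.sum())
s=r.read_state(); wC=cam('wrist'); B=mask('wC.png',(100,540,0,300)).astype(np.float32)
for fl in(.0715,.0725):
    PARTS[0][:8,0]=np.sign(PARTS[0][:8,0])*fl; PARTS[0][:8,1]=np.sign(PARTS[0][:8,1])*(fl-.015)
    for C,m,p0 in((w1,A,[.503,.05,.033,1.11,0,0]),(wC,B,[.56,-.285,.08,-.08,0,0])):
        p,e=fit6([(C,m)],np.array(p0)); print(fl,np.round(p,4),round(e,1))
```

```text
28818.0
0.0715 [0.5043 0.0435 0.0371 1.1105 0.0038 0.0127] 472.5
0.0715 [ 0.5602 -0.2857  0.0846 -0.0785 -0.0199  0.0036] 370.6
0.0725 [0.5045 0.0439 0.0323 1.1095 0.0021 0.0147] 436.9
0.0725 [ 0.5603 -0.2857  0.0799 -0.0774 -0.0026  0.006 ] 331.2
```

Estimates agree the dish is in the pocket, but pitch/height vary (front possibly up to 2–3 mm high). I'll touch the front wall's rim with the shut fingertips, clear of the soap: this measures the height and seats it.

```bash
python3 -m jog '[{"xyz":[1.6,-0.1,0],"rot":[0,0,0]},{"xyz":[2.5,-0.2,0],"rot":[0,0,0]},{"xyz":[3,-0.3,0],"rot":[0,0,0]},{"xyz":[3,-0.3,0],"rot":[0,0,0]},{"xyz":[3,-0.3,0],"rot":[0,0,0]},{"xyz":[2.5,-0.1,0],"rot":[0,0,0]},{"xyz":[1.5,0,0],"rot":[0,0,0]},{"xyz":[0.6,0,0],"rot":[0,0,0]},{"xyz":[0,0,0],"rot":[0,0,0]},{"xyz":[0,0,0],"rot":[0,0,0]}]' 255 20
python3 -m jog '[{"xyz":[0,0,-2],"rot":[0,0,0]},{"xyz":[0,0,-3.5],"rot":[0,0,0]},{"xyz":[0,0,-4],"rot":[0,0,0]},{"xyz":[0,0,-3.5],"rot":[0,0,0]},{"xyz":[0,0,-2],"rot":[0,0,0]},{"xyz":[0,0,-1],"rot":[0,0,0]},{"xyz":[0,0,-0.5],"rot":[0,0,0]},{"xyz":[0,0,0],"rot":[0,0,0]},{"xyz":[0,0,0],"rot":[0,0,0]},{"xyz":[0,0,0],"rot":[0,0,0]}]'
python3 - <<'E'
from h import *
s=r.read_state(); print(s['t'],np.round(s['tcp_pos'],4),np.round(s['wrist_force'],2),s['opening'])
L=r.capture('scene');
E
```

```text
t: 19.82
tcp_pos: [0.6319, -0.2906, 0.2906]
tcp_rot: [-0.027, -0.707, 0.707, 0.028]
wrist_force: [-0.3, -0.3, 0.5]
opening: 0.006
t: 20.65
tcp_pos: [0.6338, -0.2915, 0.1279]
tcp_rot: [-0.029, -0.706, 0.707, 0.026]
wrist_force: [-0.2, -0.5, -0.2]
opening: 0.006
20.65 [ 0.6338 -0.2915  0.1279] [-0.17 -0.46 -0.25] 0.006378774569228605
```

```bash
python3 -m jog '[{"xyz":[-0.2,0,0],"rot":[0,0,0]},{"xyz":[0,0,-0.5],"rot":[0,0,0]},{"xyz":[0,0,-0.4],"rot":[0,0,0]},{"xyz":[0,0,-0.3],"rot":[0,0,0]},{"xyz":[0,0,0],"rot":[0,0,0]},{"xyz":[0,0,0],"rot":[0,0,0]}]'
python3 -m jog '[{"xyz":[0,0,-0.1],"rot":[0,0,0]},{"xyz":[0,0,-0.1],"rot":[0,0,0]},{"xyz":[0,0,0],"rot":[0,0,0]},{"xyz":[0,0,0],"rot":[0,0,0]}]'
```

```text
t: 21.2
tcp_pos: [0.6305, -0.2906, 0.1129]
tcp_rot: [0.027, 0.707, -0.706, -0.028]
wrist_force: [0.2, 0.3, 0.1]
opening: 0.008
t: 21.53
tcp_pos: [0.631, -0.2909, 0.1117]
tcp_rot: [-0.028, -0.706, 0.707, 0.027]
wrist_force: [0.2, 0.5, 1.9]
opening: 0.003
```

Contact is at z = 0.1117 against an expected 0.111, so the front is down. One mild press, then leave.

```bash
python3 -m jog '[{"xyz":[0,0,-0.1],"rot":[0,0,0]},{"xyz":[0,0,-0.1],"rot":[0,0,0]},{"xyz":[0,0,0],"rot":[0,0,0]},{"xyz":[0,0,0],"rot":[0,0,0]}]'
python3 -m jog '[{"xyz":[0,0,0.5],"rot":[0,0,0]},{"xyz":[0,0,2],"rot":[0,0,0]},{"xyz":[0,0,4],"rot":[0,0,0]},{"xyz":[0,0,4],"rot":[0,0,0]},{"xyz":[0,0,4],"rot":[0,0,0]},{"xyz":[-3,0.3,3],"rot":[0,0,0]},{"xyz":[-4,0.4,0],"rot":[0,0,0]},{"xyz":[-4,0.4,0],"rot":[0,0,0]},{"xyz":[-4,0.3,0],"rot":[0,0,0]},{"xyz":[-2.5,0,0],"rot":[0,0,0]}]'
python3 -m jog '[{"xyz":[0,0,0],"rot":[0,0,0]},{"xyz":[0,0,0],"rot":[0,0,0]},{"xyz":[0,0,0],"rot":[0,0,0]},{"xyz":[0,0,0],"rot":[0,0,0]}]'
python3 m.py D
python3 - <<'E'
from h import *
L=r.search_frame('wrist','soap1'); print([(np.round(d['extent']),round(d['confidence'],2)) for d in L])
E
```

```text
t: 21.87
tcp_pos: [0.6311, -0.291, 0.1114]
tcp_rot: [-0.028, -0.706, 0.707, 0.027]
wrist_force: [-1.9, 0.1, 7.6]
opening: 0.008
t: 22.7
tcp_pos: [0.4527, -0.2756, 0.2843]
tcp_rot: [0.027, 0.707, -0.707, -0.028]
wrist_force: [0.2, -0.1, 0.3]
opening: 0.003
t: 23.03
tcp_pos: [0.4575, -0.2771, 0.2836]
tcp_rot: [0.027, 0.707, -0.707, -0.027]
wrist_force: [-0.3, -0.3, 0.9]
opening: 0.005
23.0333 [ 0.4575 -0.2771  0.2836]
24032 (254, 15, 139, 234)
[ 0.5595 -0.2856  0.0849 -0.0786 -0.0042 -0.0024] 347.3
[ 0.5604 -0.2853  0.0839 -0.0783 -0.0501  0.0156] 664.0
[[253.5, 14.3], [393.0, 15.1], [261.9, 190.4], [383.9, 190.2]]
[(array([323.,  50.,  78.,  35.]), 0.94), (array([324.,  92.,  74.,  48.]), 0.79), (array([322., 143.,  64.,  43.]), 0.57)]
```

```bash
python3 -c "
from plant import r
print(r.finish_job())"
```

```text
the job is handed in; nothing more can be done
None
```

The dish is in the tray pocket with all three bars in it, and I handed the job in at about 23 s. No verdict was reported.

**What I did:** I gripped the dish by its handle and squared it under the chute lip. I pushed the paddle back until the force rose to about 10 N, and all three bars slid in. I then carried the dish to the tray, lowered it onto the pocket floor and let go. Last, I pressed the front wall's rim with the shut fingertips, at about 7.6 N, to check the height and seat the dish.

**Last checks:**
- **Soap:** the bars show in a row inside the bowl. The pink one appears to stand on its edge by the front wall.
- **Position:** the dish centre is at about (0.560 to 0.562, -0.285) m with a yaw of -4.5 to -5°. I measured the tray at about (0.562, -0.285) m and -4.4°.
- **Height:** the front rim met the fingers at 111.4 to 111.7 mm against 111 mm expected. The handle also came down at floor height.

**What disagreed:**
- **Tilt:** the picture fits put the front anywhere from 0 to 0.05 rad high, depending on the camera, and the limit is 0.04. I trusted the touch measurement instead.
- **Height from the wrist camera:** it put the dish 2 to 7 mm too high. Most of that comes from a rim flange on the dish that I did not know about.
- **Grip:** closing the gripper dragged the dish about 11 mm sideways at the first grasp, with no effect on the rest.
- **Other toiletries:** I never touched any, but I did not measure their positions again at the end.

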